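Gauge the filter collar on the stepped sizing cone

TASK

The dishwasher filter needs the white collar that gauges at the middle step of the steel sizing cone. Of the three loose collars, pick that one, lower it over the cone without dropping it until it stops flat on the middle step, and let go. Leave the other two collars where they lie.

Things in the scene. Friction and masses are not known exactly. Their poses are not given: they have to be found in the camera images.
- gauge: fixed upright steel stepped cone, round about z; origin: centre of underside. Base disc 84 mm across, 0-14 mm up; lower tier tapers 48 to 44 mm across, 14-36 mm up; upper tier 31 to 25 mm, 36-62 mm up; nose 15 to 6 mm, 62-86 mm up. So three flat steps: lower 14, middle 36, upper 62 mm above the worktop, a dark line just below each. A collar slid on stops at the first step wider than its bore
- collar_medium_centre (a point): centre (half-way up, on the axis) of the medium loose white plastic collar: a plain ring 52 mm across outside, bore 37 mm, 24 mm high, lying flat on the worktop with its axis (z) upright, rigid, about 30 g. The three collars lie in a loose row, in any order
- collar_small_centre (a point): centre (half-way up, on the axis) of the small loose white plastic collar: a plain ring 36 mm across outside, bore 19 mm, 24 mm high, lying flat on the worktop with its axis (z) upright, rigid, about 20 g. The three collars lie in a loose row, in any order
- collar_large_centre (a point): centre (half-way up, on the axis) of the large loose white plastic collar: a plain ring 68 mm across outside, bore 54 mm, 24 mm high, lying flat on the worktop with its axis (z) upright, rigid, about 40 g. The three collars lie in a loose row, in any order
There are look-alikes about, which are no part of the job. What is shaped like the part that bears collar_medium_centre but blue or purple is not meant.

How it is judged:
By the outcome, as a careful person would: the job done as asked, in the order asked, and still so for the second after the job is handed in, with the robot touching nothing.
It also fails if it takes over 40 s, if anything falls off the work surface, if the arm or the gripper's body presses on something with over 40 N, if the wrist force passes 120 N, or if a joint passes its speed limit or range.

ROBOT

A 6-joint arm with a two-finger parallel gripper is mounted at the origin on the work surface. World frame = base frame: x ahead of the robot, y to its left, z up, the work surface at z = 0. Lengths are in m, angles in rad, forces in N, time in s.
With the tool pointing down it reaches from about 0.25 to 0.725 m from the base axis. Payload 4 kg.
Tool frame: the origin (TCP) lies between the finger pads; the fingertips stand 8 mm ahead of it and the grasp point (between the pads) lies 11 mm behind it; z points along the fingers, x is the direction in which the jaws open and shut, and the axes are right-handed (so a half turn about z gives the same grasp; the last joint's range is limited). The gripper opens to 85 mm and grips with 20 to 120 N. Pads are 22 mm wide; open, the fingers measure 114 mm over their backs; the gripper's body (76 mm by 85 mm) begins 54 mm behind the grasp point. The pads swing forward as they close: fully open they stand 13 mm farther back than shut.
Start: joints at [-1.221, 0.241, 0.005, 1.335, 0, 1.571], TCP at [0.171, -0.47, 0.239] pointing down, gripper open.
Joint ranges: [-2.72, 2.72], [-1.05, 1.87], [-1.09, 1.28], [-1.99, 2.15], [-1.42, 1.44], [-3.14, 3.14]. Speed limits (rad/s): [2.79, 2.79, 3.14, 3.14, 3.14, 3.14].

INTERFACE

Orientations are given as a 3x3 rotation matrix whose columns are the frame's x, y, z axes.
In Python, from cell import status, viewer, ticket gives the robot as it stands. The module is installed in compiled form; this text tells all that it offers.
- The arm moves only by the tool drive_tool, never from a script. Its argument "motion" is a list of rows, each a list of 5 numbers: the shift along the world's x, y, z in mm, then the turn about the world's z in rad, then the gripper's target within -1 to 1 (fully open at 1, half-way at 0, shut at -1). A call has 1 to 12 rows; each row is the pose to reach, as a shift and turn from the pose commanded when the call began; what a row does not reach only later rows make up. A row lasts 1/10 s, in which the tool goes at most 50 mm and 8.59 degrees, less where a joint would pass 70% of its speed; a pose out of reach is approached as far as the arm can. A call with a gripper value outside its range is refused whole. The fingers move at their own pace and stop on an object; "newtons" is the grip in N (left out, the last holds). Time passes only in rows, so rows that repeat a pose let the fingers close. It gives the time, the measured TCP pose, the force and the opening at its end, in the units of the state.
- status.observe(): the state, without advancing time (a new reading comes with each control period).
- viewer.snapshot(name): name is "scene" or "top" or "wrist"; returns a dict with "img" (400x640x3 uint8, blue, green, red), "intrinsics" (3x3 intrinsics, pixels), "k1" (the pictures are not rectified: a ray, as slopes to the right and down, at radius r is drawn at 1 + k1 r^2 times it, then the intrinsics apply), "rvec" (rotation vector, rad) and "tvec" (3), from world to camera coordinates, as OpenCV has them. Camera axes: x right, y down, z forward; pixel columns grow to the right and rows downward; lengths in m; the calibration is good to about 2 mm. A picture is of the moment at which its call begins. There is no depth.
- ticket.sign_off(): hands the job in, once; it reports no verdict.
The state is a dict: "time": time; "joint_positions": joint angles; "joint_vel": joint speeds; "joint_torque": joint torques, N m; "tool_pos": TCP position; "ee_rot": TCP orientation; "force": force on the tool from outside, world axes, zero at the start; "wrist_torque": the same for the moment, N m; "grip_width": opening from 0.0 (shut) to 1.0 (fully open).
Only numpy, scipy, OpenCV 4.12 (cv2) and the standard library are available. Lean on these libraries where they do the work, as an engineer would, in place of code of your own. Each camera call takes 0.05 s, during which the arm holds its last target. There are 200 camera calls.

## Working session

There is one attempt and no reset: what is moved stays moved. The work goes in short steps, Python scripts to look and compute and a tool call to move; the robot and the scene stay as the last step left them, time stands still between calls to the robot, and variables do not carry over. Pictures are saved under pics/ and viewed, about 8 in all and at most 12, crops included, and the job is handed in when it is done.

Besides the shell and the picture viewer there is one more tool, called after "Request:" as name(argument=value, ...), one argument or row to a line, values as JSON. drive_tool: Moves the arm, as the interface text tells. Its arguments: {"type":"object","properties":{"motion":{"type":"array","items":{"type":"array","items":{"type":"number"}}},"newtons":{"type":"number"}},"required":["motion"]}

```bash
mkdir -p pics; cat > h.py <<'E'
import numpy as np, cv2
from cell import status, viewer, ticket
def snap(n,f=None):
    s=viewer.snapshot(n)
    if f: cv2.imwrite('pics/'+f,s['img'])
    return s
def ray(s,uv):
    K=np.array(s['intrinsics'],float);k=s['k1']
    d=cv2.undistortPoints(np.array(uv,float).reshape(-1,1,2),K,np.array([k,0,0,0,0.]))[:,0]
    R=cv2.Rodrigues(np.array(s['rvec'],float))[0];t=np.array(s['tvec'],float).ravel()
    return -R.T@t,(np.c_[d,np.ones(len(d))])@R
def plane(s,uv,z):
    c,d=ray(s,uv); return c+d*((z-c[2])/d[:,2])[:,None]
def proj(s,P):
    return cv2.projectPoints(np.array(P,float).reshape(-1,1,3),np.array(s['rvec'],float),np.array(s['tvec'],float),np.array(s['intrinsics'],float),np.array([s['k1'],0,0,0,0.]))[0][:,0]
E
python3 - <<'E'
from h import *
a=snap('top','top.png');b=snap('scene','scene.png')
for s in(a,b): print(s['k1'],s['intrinsics'],ray(s,[[320,200]]))
o=status.observe();print(o['time'],o['tool_pos'],o['ee_rot'],o['grip_width'])
E
```

```text
-0.05620614608720846 [[511.83750692   0.         322.82540076]
 [  0.         511.83750692 193.96658225]
 [  0.           0.           1.        ]] (array([ 0.31216644, -0.06303751,  1.17735562]), array([[ 0.13182379,  0.01235203, -0.99128167]]))
-0.1307237345840627 [[491.92096044   0.         310.89764856]
 [  0.         491.92096044 199.35999347]
 [  0.           0.           1.        ]] (array([ 1.11342354, -0.03630207,  0.88654131]), array([[-0.59479143, -0.03312069, -0.80341166]]))
0.1 [ 0.17117379 -0.46921202  0.23850859] [[ 3.42683178e-01 -9.39450839e-01 -5.99799264e-04]
 [-9.39449161e-01 -3.42683700e-01  1.77659718e-03]
 [-1.87456714e-03 -4.53290526e-05 -9.99998242e-01]] 0.9998418088475057
```

View pics/top.png

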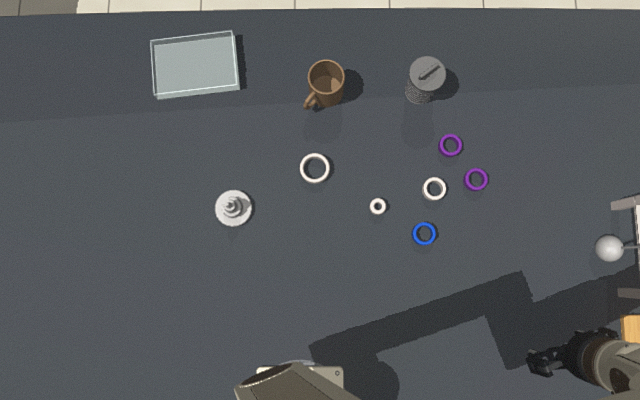

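View pics/scene.png

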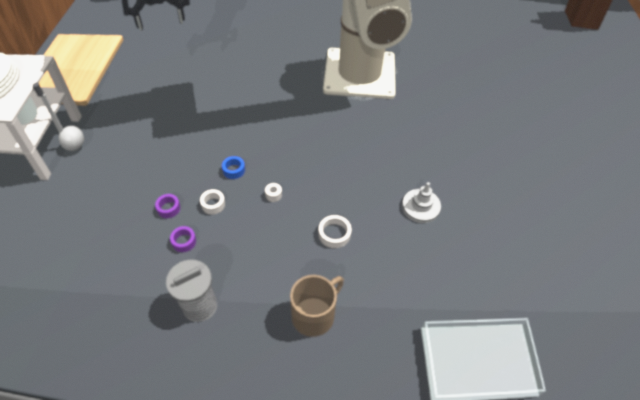

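The top view shows the small collar at (378,206), the medium at (434,188), the large at (315,168) and the gauge at (233,208). The scene view agrees: medium at (212,202), gauge at (422,203).

```bash
cat > m.py <<'E'
from h import *
def blob(s,uv,r=26,th=None):
    g=s['img'].astype(int); hsv=cv2.cvtColor(s['img'],cv2.COLOR_BGR2HSV)
    m=((hsv[...,2]>th)&(hsv[...,1]<70)).astype(np.uint8)
    w=np.zeros_like(m);cv2.circle(w,tuple(map(int,uv)),r,1,-1);m*=w
    c=max(cv2.findContours(m,cv2.RETR_EXTERNAL,cv2.CHAIN_APPROX_NONE)[0],key=cv2.contourArea)
    return c[:,0].astype(float)
def circ(p): # fit circle, plane xy
    A=np.c_[2*p[:,:2],np.ones(len(p))];x=np.linalg.lstsq(A,(p[:,:2]**2).sum(1),rcond=None)[0]
    return x[:2],np.sqrt(x[2]+x[:2]@x[:2])
E
python3 - <<'E'
from m import *
S={'top':dict(med=(434,188),small=(378,206),large=(315,168),gauge=(233,208),),'scene':dict(med=(212,202),small=(273,192),large=(335,231),gauge=(422,203))}
for n in S:
    s=snap(n)
    for k,uv in S[n].items():
        for th in (90,120):
            c=blob(s,uv,26,th)
            zs=(0.024,.012) if k!='gauge' else (.014,.007)
            print(n,k,th,[(np.round(x*1000,1),round(r*2000,1)) for x,r in (circ(plane(s,c,z)) for z in zs)])
    hs=cv2.cvtColor(s['img'],cv2.COLOR_BGR2HSV)
    m=((hs[...,1]>120)&(hs[...,0]>105)&(hs[...,0]<160)&(hs[...,2]>60)).astype(np.uint8)
    for c in cv2.findContours(m,0,cv2.CHAIN_APPROX_NONE)[0]:
        if cv2.contourArea(c)>80: x,r=circ(plane(s,c[:,0].astype(float),.012));print(n,'col',np.round(x*1000),round(r*2000))
    i=s['img'];cs=[S[n]['gauge'],S[n]['med']]
    cv2.imwrite(f'pics/c_{n}.png',np.hstack([cv2.resize(i[y-35:y+35,x-35:x+35],(380,380),interpolation=cv2.INTER_CUBIC) for x,y in cs]))
a=cv2.imread('pics/c_top.png');b=cv2.imread('pics/c_scene.png');cv2.imwrite('pics/c.png',cv2.resize(np.vstack([a,b]),(600,600)))
E
```

```text
top med 90 [(array([ 491.3, -309.1]), np.float64(115.8)), (array([ 493.1, -311.7]), np.float64(117.0))]
top med 120 [(array([ 490.4, -308.1]), np.float64(52.6)), (array([ 492.2, -310.7]), np.float64(53.2))]
top small 90 [(array([ 450.9, -180.3]), np.float64(115.4)), (array([ 452.4, -181.5]), np.float64(116.6))]
top small 120 [(array([ 451.3, -178.8]), np.float64(35.6)), (array([ 452.7, -180. ]), np.float64(36.0))]
top large 90 [(array([541. , -35.8]), np.float64(104.4)), (array([543.4, -35.5]), np.float64(105.5))]
top large 120 [(array([541. , -35.8]), np.float64(67.8)), (array([543.4, -35.5]), np.float64(68.5))]
top gauge 90 [(array([451.8, 153.5]), np.float64(108.6)), (array([452.7, 154.8]), np.float64(109.3))]
top gauge 120 [(array([450.8, 152.1]), np.float64(83.3)), (array([451.7, 153.4]), np.float64(83.8))]
top col [ 389. -284.] 52
top col [ 513. -409.] 53
top col [ 594. -352.] 53
scene med 90 [(array([ 501.7, -306.6]), np.float64(126.8)), (array([ 493.2, -310.4]), np.float64(128.5))]
scene med 120 [(array([ 502.2, -306.8]), np.float64(126.3)), (array([ 493.6, -310.5]), np.float64(128.0))]
scene small 90 [(array([ 460.8, -177.4]), np.float64(128.6)), (array([ 451.7, -179.4]), np.float64(130.4))]
scene small 120 [(array([ 460.8, -177.4]), np.float64(128.6)), (array([ 451.7, -179.4]), np.float64(130.4))]
scene large 90 [(array([549.7, -33.9]), np.float64(117.4)), (array([541.9, -33.9]), np.float64(119.0))]
scene large 120 [(array([549.7, -33.9]), np.float64(117.4)), (array([541.9, -33.9]), np.float64(119.0))]
scene gauge 90 [(array([450.1, 153.9]), np.float64(129.2)), (array([444.8, 155.4]), np.float64(130.2))]
scene gauge 120 [(array([449.1, 156.5]), np.float64(124.1)), (array([443.8, 158.1]), np.float64(125.1))]
scene col [ 596. -352.] 55
scene col [ 514. -408.] 56
scene col [ 390. -283.] 61
```

View pics/c.png

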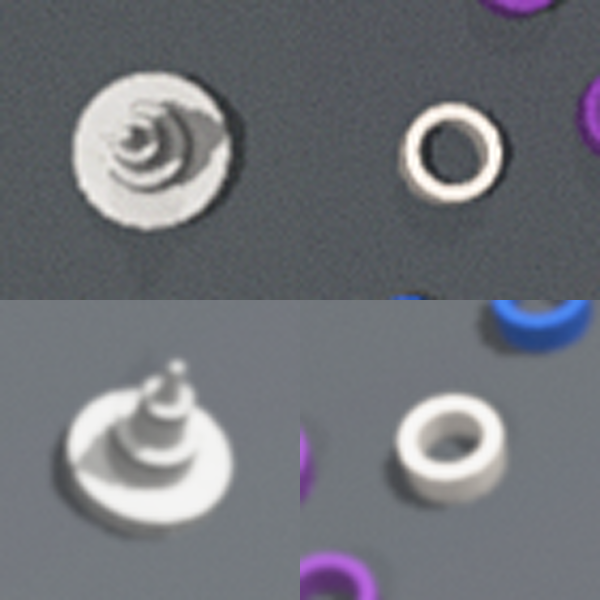

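Request:
drive_tool(
  motion=[
    [40, 20, 0, 0, 1],
    [80, 40, -10, 0, 1],
    [120, 60, -30, 0, 1],
    [160, 80, -50, 0, 1],
    [200, 100, -70, 0, 1],
    [240, 120, -90, 0, 1],
    [280, 140, -100, 0, 1],
    [320, 160, -110, 0, 1],
    [320, 160, -110, 0, 1],
    [320, 160, -110, 0, 1],
  ],
)

```text
time: 1.2
tool_pos: [0.4916, -0.3087, 0.1283]
ee_rot: [[0.345, -0.939, -0.002], [-0.939, -0.345, 0.001], [-0.001, 0.002, -1.0]]
force: [-0.4, -0.5, 0.1]
grip_width: 1.001
```

```bash
python3 - <<'E'
from m import *
w=snap('wrist','w1.png'); o=status.observe();print(o['tool_pos'],o['force'],o['joint_positions'],ray(w,[[320,200]]),proj(w,[[.491,-.309,.024]]))
E
```

```text
[ 0.49087382 -0.30945814  0.12883624] [-0.00453007 -0.99787696 -0.72882603] [-5.62255678e-01  4.66034368e-01  3.66862932e-02  1.14293845e+00
 -4.59146968e-04  2.22895657e+00] (array([ 0.55631766, -0.2855098 ,  0.26147441]), array([[-0.26042574, -0.09446429, -0.9608903 ]])) [[319.7773141  201.04054841]]
```

View pics/w1.png

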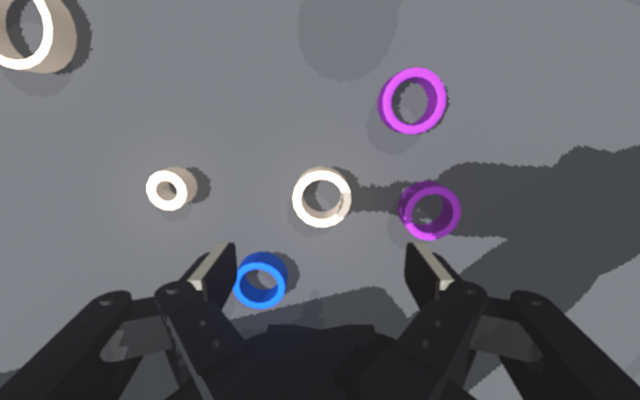

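The wrist view shows the medium collar's top ring at about (322,197), predicted at (320,201), between the open fingers. The blue collar (261,280) and a purple one (430,210) sit clear of the finger lines.

```bash
python3 - <<'E'
from m import *
w=snap('wrist')
for th in(200,225,245):
    hsv=cv2.cvtColor(w['img'],cv2.COLOR_BGR2HSV);m=((hsv[...,2]>th)&(hsv[...,1]<70)).astype(np.uint8)
    k=np.zeros_like(m);cv2.circle(k,(322,197),40,1,-1);m*=k
    for c in cv2.findContours(m,cv2.RETR_CCOMP,cv2.CHAIN_APPROX_NONE)[0]:
        if cv2.contourArea(c)>300:
            x,r=circ(plane(w,c[:,0].astype(float),.024));print(th,x*1e3,r*2e3)
E
```

```text
200 [ 493.19978441 -309.40142754] 51.34950742594133
200 [ 493.55590424 -309.42180047] 35.1591149061059
225 [ 493.16664001 -309.33659888] 50.70579227212932
225 [ 493.284775  -310.2398382] 36.70032372787157
245 [ 493.08527445 -309.47343397] 45.17160888418702
```

Request:
drive_tool(
  motion=[
    [1, 0, -40, 0, 1],
    [1, 0, -75, 0, 1],
    [1, 0, -95, 0, 1],
    [1, 0, -110, 0, 1],
    [1, 0, -117, 0, 1],
    [1, 0, -117, 0, 1],
    [1, 0, -117, 0, 1],
  ],
  newtons=30,
)

```text
time: 2.0
tool_pos: [0.4924, -0.3107, 0.0134]
ee_rot: [[0.342, -0.94, 0.001], [-0.94, -0.342, -0.001], [0.001, -0.001, -1.0]]
force: [0.9, 0.4, -0.6]
grip_width: 0.999
```

Request:
drive_tool(
  motion=[
    [0, 0, 0, 0, 0.5],
    [0, 0, 0, 0, 0.2],
    [0, 0, 0, 0, -0.2],
    [0, 0, 0, 0, -1],
    [0, 0, 0, 0, -1],
    [0, 0, 0, 0, -1],
    [0, 0, 0, 0, -1],
    [0, 0, 0, 0, -1],
    [0, 0, 0, 0, -1],
    [0, 0, 0, 0, -1],
  ],
  newtons=30,
)

```text
time: 3.0
tool_pos: [0.493, -0.3101, 0.0136]
ee_rot: [[0.343, -0.939, 0.002], [-0.939, -0.343, -0.001], [0.002, -0.001, -1.0]]
force: [-1.2, 1.1, 6.0]
grip_width: 0.59
```

Request:
drive_tool(
  motion=[
    [0, 0, 15, 0, -1],
    [0, 0, 40, 0, -1],
    [0, 0, 70, 0, -1],
    [0, 0, 100, 0, -1],
    [0, 0, 130, 0, -1],
    [0, 0, 130, 0, -1],
    [0, 0, 130, 0, -1],
  ],
)

```text
time: 3.7
tool_pos: [0.4928, -0.3099, 0.143]
ee_rot: [[0.343, -0.939, 0.002], [-0.939, -0.343, -0.001], [0.002, -0.001, -1.0]]
force: [0.1, -0.9, -0.2]
grip_width: 0.587
```

```bash
python3 - <<'E'
from m import *
w=snap('wrist');s=snap('scene')
i=s['img'][140:270,140:360]
cv2.imwrite('pics/l1.png',np.hstack([cv2.resize(w['img'],(480,300)),cv2.resize(i,(300,300))]))
o=status.observe();print(o['time'],o['tool_pos'],o['force'],o['grip_width'])
E
```

```text
3.8 [ 0.49154007 -0.30914128  0.14100647] [0.06264795 0.0074735  0.84261778] 0.5943675162652114
```

View pics/l1.png

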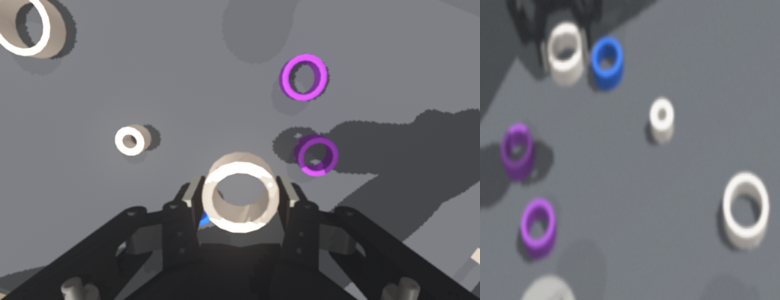

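The collar is held level between the pads (ring centre about (240,197) in the left half). The neighbours are undisturbed.

Request:
drive_tool(
  motion=[
    [-2, 20, 0, 0.1, -1],
    [-6, 60, 0, 0.2, -1],
    [-10, 105, 0, 0.3, -1],
    [-14, 150, 0, 0.4, -1],
    [-18, 195, 0, 0.5, -1],
    [-22, 240, 0, 0.6, -1],
    [-26, 285, 0, 0.7, -1],
    [-30, 330, 0, 0.8, -1],
    [-34, 375, 0, 0.9, -1],
    [-38, 415, 0, 1.0, -1],
    [-41, 445, 0, 1.0, -1],
    [-41, 461, 0, 1.0, -1],
  ],
)

```text
time: 5.0
tool_pos: [0.4496, 0.1534, 0.1407]
ee_rot: [[0.976, -0.216, -0.003], [-0.216, -0.976, -0.001], [-0.003, 0.001, -1.0]]
force: [0.2, -0.9, 0.4]
grip_width: 0.589
```

Request:
drive_tool(
  motion=[
    [0, 0, 0, 0, -1],
    [0, 0, 0, 0, -1],
    [0, 0, 0, 0, -1],
  ],
)

```text
time: 5.3
tool_pos: [0.4508, 0.1503, 0.1415]
ee_rot: [[0.975, -0.22, -0.002], [-0.22, -0.975, -0.001], [-0.001, 0.001, -1.0]]
force: [-0.2, -1.2, -0.4]
grip_width: 0.588
```

```bash
python3 - <<'E'
from m import *
P=[]
for i in range(4): P.append(status.observe()['tool_pos']); w=snap('wrist'); 
P.append(status.observe()['tool_pos']);tp=np.mean(P,0);print(tp,status.observe()['joint_positions'])
s=snap('scene');t=snap('top');c=tp+[0,0,.0105]
for n,v in(('wrist',w),('scene',s),('top',t)): print(n,proj(v,[c,[.451,.1525,.086],[.451,.1525,.014]]))
y,x=120,360
cv2.imwrite('pics/g1.png',np.hstack([cv2.resize(w['img'],(480,300)),cv2.resize(s['img'][110:240,360:490],(300,300))]))
cv2.imwrite('pics/w2.png',w['img']);cv2.imwrite('pics/s2.png',s['img']);cv2.imwrite('pics/t2.png',t['img'])
E
```

```text
[0.45116703 0.15030117 0.14192494] [ 3.21713401e-01  2.61029404e-01 -2.31872782e-01  1.07810673e+00
 -7.14602775e-05  2.11505833e+00]
wrist [[318.42407644 264.81691571]
 [318.04555551 215.45330525]
 [318.57963769 190.53285385]]
scene [[433.22621468 161.29219353]
 [427.85414085 182.07756458]
 [421.49442473 202.33026787]]
top [[221.10797352 199.44708138]
 [226.37917932 203.62338811]
 [232.46402846 207.53697301]]
```

View pics/g1.png

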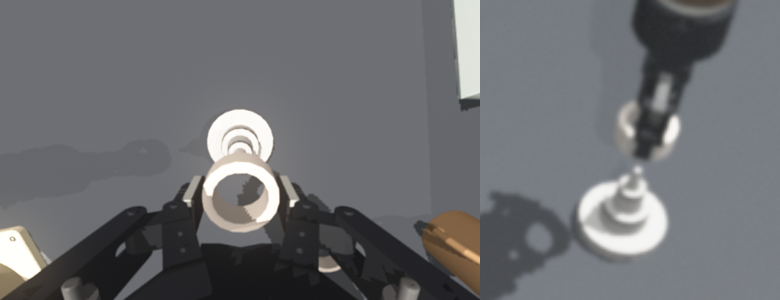

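The wrist view shows the collar ring at about (240,195) and the cone beyond it at (240,145), in line laterally. The scene view shows the collar above the nose. I'll measure both in the wrist image, and the gauge in scene too.

```bash
python3 - <<'E'
from m import *
from scipy.optimize import least_squares
w=snap('wrist');s=snap('scene')
hsv=cv2.cvtColor(w['img'],cv2.COLOR_BGR2HSV)
def hits(s,uv0,ang,rmax,th):  # outermost bright->dark along rays from uv0
    g=cv2.GaussianBlur(s['img'].max(2).astype(np.float32),(3,3),0);o=[]
    for a in ang:
        r=np.arange(5,rmax,.25);p=np.array(uv0)+r[:,None]*[np.cos(a),np.sin(a)]
        v=cv2.remap(g,p[None,:,0].astype(np.float32),p[None,:,1].astype(np.float32),1)[0]
        k=np.where(v>th)[0]
        if len(k): o.append(p[k[-1]])
    return np.array(o)
def fix(p,R):
    f=least_squares(lambda c:np.hypot(*(p[:,:2]-c).T)-R,p[:,:2].mean(0),loss='soft_l1',f_scale=.001)
    return np.round(f.x*1e3,1),round(float(np.abs(f.fun).mean()*1e3),2)
# gauge base disc upper arc in wrist (upper rim z=.014 is visible everywhere; far side upper in image)
b=hits(w,(319,190),np.radians(np.arange(185,356,5)),65,170)
print('base wrist',fix(plane(w,b,.014),.042),circ(plane(w,b,.014)))
# collar: bore/top ring, bright
for th in(200,225):
    m=((hsv[...,2]>th)&(hsv[...,1]<70)).astype(np.uint8)
    k=np.zeros_like(m);cv2.circle(k,(320,265),48,1,-1)
    for c in cv2.findContours(m*k,cv2.RETR_CCOMP,cv2.CHAIN_APPROX_NONE)[0]:
        if cv2.contourArea(c)>600:
            p=c[:,0].astype(float);print('ring',th,circ(plane(w,p,.1525)),circ(plane(w,p[p[:,1]>262],.1525)))
t=status.observe();print(t['tool_pos'])
# scene: near/side rims
for th in(130,150,170):
    b=hits(s,proj(s,[[.451,.1525,.014]])[0],np.radians(np.arange(0,360,5)),28,th)
    p=plane(s,b,.014);d=np.hypot(*(p[:,:2]-[.451,.1525]).T);p=p[abs(d-.042)<.006];print('base scene',th,len(p),fix(p,.042))
# step ring / nose by scene+top not needed
E
```

```text
base wrist (array([452.2, 152.8]), 0.11) (array([0.45222452, 0.15293416]), np.float64(0.041909237914960484))
ring 200 (array([0.45217989, 0.15204492]), np.float64(0.020163123906310185)) (array([0.45084914, 0.14756877]), np.float64(0.018857348886068947))
ring 225 (array([0.45284588, 0.15125724]), np.float64(0.02085564749556842)) (array([0.46629971, 0.13841939]), np.float64(0.007229880418717207))
[0.45144904 0.15092981 0.14239079]
base scene 130 7 (array([457.9, 151.5]), 0.29)
base scene 150 52 (array([451.9, 152. ]), 2.6)
base scene 170 66 (array([454.3, 153. ]), 1.7)
```

Request:
drive_tool(
  motion=[
    [1, 2, -15, 0, -1],
    [1, 2, -35, 0, -1],
    [1, 2, -50, 0, -1],
    [1, 2, -58, 0, -1],
    [1, 2, -58, 0, -1],
    [1, 2, -58, 0, -1],
  ],
)

```text
time: 6.3
tool_pos: [0.4527, 0.1534, 0.0847]
ee_rot: [[0.976, -0.219, 0.001], [-0.219, -0.976, 0.0], [0.0, -0.0, -1.0]]
force: [-0.5, 0.7, -0.5]
grip_width: 0.589
```

```bash
python3 - <<'E'
from m import *
w=snap('wrist');s=snap('scene');t=snap('top')
o=status.observe();print(o['time'],o['tool_pos'],o['force'])
a=cv2.resize(w['img'][190:330,250:390],(400,400),interpolation=cv2.INTER_CUBIC)
b=cv2.resize(s['img'][140:230,380:470],(400,400),interpolation=cv2.INTER_CUBIC)
cv2.imwrite('pics/g2.png',np.hstack([a,b]))
c=np.array([.4517,.1525,0])
f=lambda v,z:proj(v,[c+[0,0,z]])[0]
print('crop px: ringtop',(f(w,.094)-[250,190])*400/140,'nose',(f(w,.086)-[250,190])*400/140,'step62',(f(w,.062)-[250,190])*400/140)
E
```

```text
6.45 [0.45310746 0.15351418 0.08519264] [-0.20219103  0.15222107 -0.71093753]
crop px: ringtop [191.91763276 216.06036912] nose [192.32354176 193.9314661 ] step62 [193.32061931 139.6072394 ]
```

View pics/g2.png

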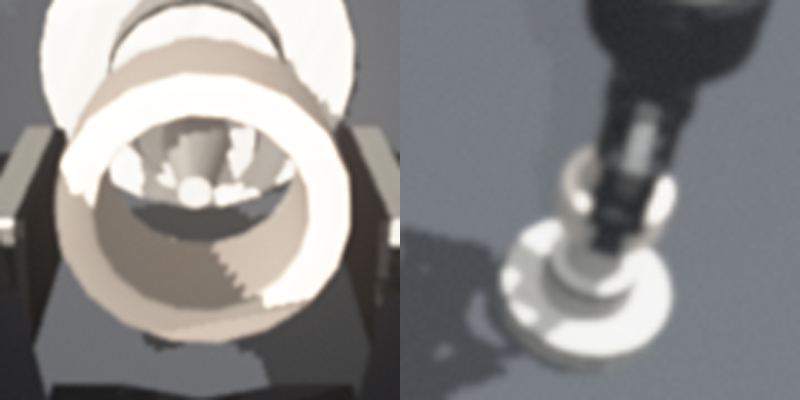

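The wrist crop shows the nose tip at (194,192) inside the ring. The ring's top outline is centred at about (202,208), so the collar looks off by 1–2 mm.

```bash
python3 - <<'E'
from m import *
w=snap('wrist');u=lambda x,y:[250+x*.35,190+y*.35]
print('nose',plane(w,[u(194,192)],.086)*1e3,'ring',plane(w,[u(203.5,207),u(201.5,211)],.0955)*1e3)
hsv=cv2.cvtColor(w['img'],cv2.COLOR_BGR2HSV)
P=np.array([status.observe()['tool_pos']]+[ (snap('wrist'),status.observe()['tool_pos'])[1] for _ in range(4)]);print(P.mean(0))
# base disc upper arc again
g=w['img'].max(2).astype(np.float32);o=[]
c0=proj(w,[[.4517,.1525,.014]])[0]
for a in np.radians(np.arange(200,341,5)):
    r=np.arange(20,80,.25);p=c0+r[:,None]*[np.cos(a),np.sin(a)]
    v=cv2.remap(g,p[None,:,0].astype(np.float32),p[None,:,1].astype(np.float32),1)[0];k=np.where(v>170)[0]
    if len(k):o.append(p[k[-1]])
x,r=circ(plane(w,np.array(o),.014));print('base',x*1e3,r*2e3)
E
```

```text
nose [[452.41824958 152.73596728  86.        ]] ring [[454.50650486 154.45128184  95.5       ]
 [454.01273581 153.79193778  95.5       ]]
[0.45278359 0.15342685 0.08489099]
base [452.22147383 153.17727968] 83.2008685753235
```

Request:
drive_tool(
  motion=[
    [-2, -1, 0, 0, -1],
    [-2, -1, -5, 0, -1],
    [-2, -1, -10, 0, -1],
    [-2, -1, -16, 0, -1],
    [-2, -1, -22, 0, -1],
    [-2, -1, -28, 0, -1],
    [-2, -1, -31, 0, -1],
    [-2, -1, -31, 0, -1],
    [-2, -1, -31, 0, -1],
  ],
)

```text
time: 7.6
tool_pos: [0.4504, 0.1523, 0.0533]
ee_rot: [[0.976, -0.219, -0.0], [-0.219, -0.976, -0.0], [-0.0, 0.0, -1.0]]
force: [-0.7, -0.9, -1.6]
grip_width: 0.589
```

Request:
drive_tool(
  motion=[
    [0, 0, -1, 0, -1],
    [0, 0, -2, 0, -1],
    [0, 0, -2, 0, -1],
    [0, 0, -2, 0, -1],
  ],
)

```text
time: 8.0
tool_pos: [0.4504, 0.1523, 0.0514]
ee_rot: [[0.976, -0.219, 0.0], [-0.219, -0.976, 0.0], [0.0, -0.0, -1.0]]
force: [-0.3, 0.5, -0.3]
grip_width: 0.589
```

No contact yet. I'll go on in 1 mm steps.

Request:
drive_tool(
  motion=[
    [0, 0, -1, 0, -1],
    [0, 0, -1, 0, -1],
    [0, 0, -1, 0, -1],
  ],
)

```text
time: 8.3
tool_pos: [0.4503, 0.1523, 0.0503]
ee_rot: [[0.976, -0.219, -0.0], [-0.219, -0.976, 0.0], [-0.0, -0.0, -1.0]]
force: [-0.2, 0.1, -0.6]
grip_width: 0.588
```

Request:
drive_tool(
  motion=[
    [0, 0, -1, 0, -1],
    [0, 0, -1, 0, -1],
    [0, 0, -1, 0, -1],
  ],
)

```text
time: 8.6
tool_pos: [0.4505, 0.1523, 0.0496]
ee_rot: [[0.976, -0.219, 0.0], [-0.219, -0.976, 0.0], [0.0, -0.0, -1.0]]
force: [-1.2, 0.7, 2.1]
grip_width: 0.584
```

```bash
python3 - <<'E'
from m import *
w=snap('wrist');s=snap('scene')
for _ in range(4):
  o=status.observe();print(o['time'],o['tool_pos'],o['force']);snap('top')
a=cv2.resize(w['img'][190:330,250:390],(400,400),interpolation=cv2.INTER_CUBIC)
b=cv2.resize(s['img'][160:250,380:470],(400,400),interpolation=cv2.INTER_CUBIC)
cv2.imwrite('pics/g3.png',np.hstack([a,b]))
E
```

```text
8.7 [0.45049418 0.15230596 0.04958121] [-1.25484592  0.55215286  3.84045445]
8.75 [0.45047498 0.15231559 0.04956287] [ 0.04440909 -0.20376345  5.04077789]
8.8 [0.45048023 0.15231786 0.04956437] [-1.29870173  0.12350498  4.73756207]
8.85 [0.45048077 0.15231998 0.04957259] [-0.77089501 -0.18373468  4.80123462]
```

View pics/g3.png

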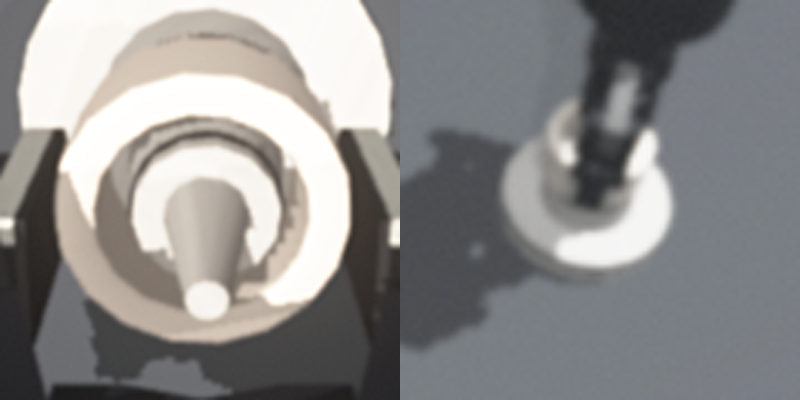

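The collar touches down at TCP 49.6 mm, within 0.1 mm of the 49.5 mm expected, with 5 N on it. The view shows the upper tier centred in the bore and the collar on the middle step. Releasing.

Request:
drive_tool(
  motion=[
    [0, 0, 0, 0, 0.3],
    [0, 0, 0, 0, 0.4],
    [0, 0, 0, 0, 0.6],
    [0, 0, 0, 0, 0.8],
    [0, 0, 0, 0, 1],
    [0, 0, 0, 0, 1],
    [0, 0, 0, 0, 1],
  ],
)

```text
time: 9.6
tool_pos: [0.4503, 0.1523, 0.0493]
ee_rot: [[0.976, -0.219, -0.0], [-0.219, -0.976, -0.0], [-0.0, 0.0, -1.0]]
force: [-0.1, 0.8, -0.1]
grip_width: 0.999
```

Request:
drive_tool(
  motion=[
    [0, 0, 10, 0, 1],
    [0, 0, 30, 0, 1],
    [0, 0, 60, 0, 1],
    [0, 0, 95, 0, 1],
    [0, -40, 120, 0, 1],
    [-20, -90, 120, 0, 1],
    [-40, -140, 120, 0, 1],
    [-60, -180, 120, 0, 1],
    [-60, -180, 120, 0, 1],
  ],
)

```text
time: 10.5
tool_pos: [0.3875, -0.0316, 0.17]
ee_rot: [[0.974, -0.227, -0.001], [-0.227, -0.974, -0.002], [-0.001, 0.002, -1.0]]
force: [0.7, 0.6, -0.3]
grip_width: 1.0
```

```bash
python3 - <<'E'
from m import *
s=snap('scene');t=snap('top')
o=status.observe();print(o['time'],o['tool_pos'],o['force'],o['grip_width'])
a=cv2.resize(t['img'][170:240,200:270],(400,400),interpolation=cv2.INTER_CUBIC)
b=cv2.resize(s['img'][160:240,380:460],(400,400),interpolation=cv2.INTER_CUBIC)
cv2.imwrite('pics/f.png',np.hstack([a,b]))
for n,v,C in(('top',t,{'small':(378,206),'large':(315,168)}),):
  for k,uv in C.items():
    x,r=circ(plane(v,blob(v,uv,26,120),.024));print(n,k,x*1e3,r*2e3)
# predicted ring top (z=.060) rim extents in crops
th=np.linspace(0,2*np.pi,60);R=np.c_[.4517+.026*np.cos(th),.1525+.026*np.sin(th)]
for v,o0,sc in((t,(200,170),400/70),(s,(380,160),5)):
  for z in(.06,.036):
    p=(proj(v,np.c_[R,np.full(60,z)])-o0)*sc;print(z,p.min(0).round(),p.max(0).round())
E
```

```text
10.6 [ 0.39021529 -0.02878677  0.17019713] [-0.2520894   0.67454085 -0.09167638] 1.001368638435958
top small [ 451.21256822 -179.05986151] 31.66454049745627
top large [525.6824301  -30.99605011] 89.96237203838761
0.06 [ 97. 132.] [231. 266.]
0.036 [110. 141.] [241. 272.]
0.06 [167. 102.] [288. 198.]
0.036 [158. 136.] [276. 231.]
```

View pics/f.png

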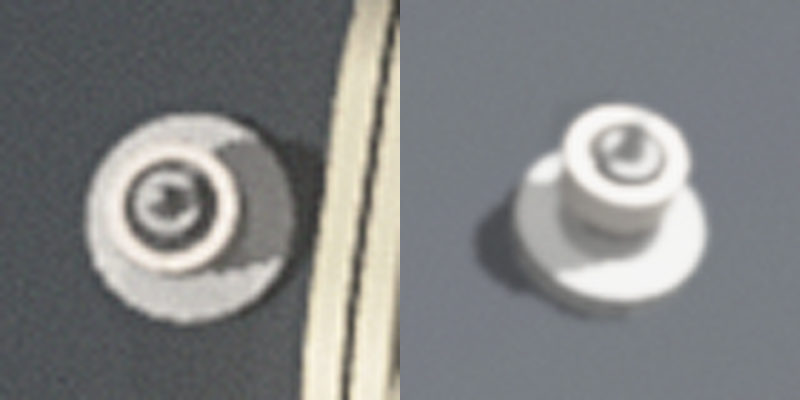

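The collar sits flat: its top rim in the scene crop is at x 165–290, y 102–205, against a prediction for the middle step of 167–288, 102–198. The large-collar fit was spoiled by the arm in view, so I'll check that one in the scene camera and then sign off.

```bash
python3 - <<'E'
from m import *
s=snap('scene');b=cv2.imread('pics/scene.png')
for x,y in((335,231),(273,192)): print(np.abs(s['img'][y-22:y+22,x-22:x+22].astype(int)-b[y-22:y+22,x-22:x+22]).mean(),
 [ [np.round(circ(blob({'img':i},(x,y),22,180))[0],1)] for i in (b,s['img'])])
print(ticket.sign_off())
E
```

```text
4.441287878787879 [[array([334.8, 228.7])], [array([334.8, 228.8])]]
28.297004132231404 [[array([273.1, 189.5])], [array([272.7, 189.6])]]
the job is handed in; nothing more can be done
None
```

The medium white collar is on the gauge's middle step, released, and the job is signed off at about 10.7 s. I gripped it at 30 N and lowered it over the cone, correcting about 2 mm partway down. I let go only once it was resting on the step.

**Last checks**
- **Seating:** contact came at tool height 49.6 mm, against 49.5 mm expected, with about 5 N. After release, the collar's top rim was within about 1.5 image pixels of where it should be if lying flat on the middle step.
- **Gripper:** it ended open and well clear, with force near zero.
- **Other collars:** the scene camera shows the small and large ones unmoved, within 0.4 pixels. The look-alikes were not re-measured at the end, but nothing touched them that I know of.
- **Disagreements:**
  - The last top-view fits were off: the large collar came out 90 mm across because the arm was in view. The small one came out 32 mm across, but in the right place. I relied on the scene camera instead.
  - The small collar's surroundings in the scene picture also looked different in brightness from the start, which I take to be the arm's shadow.
  - The early scene-camera fits of the gauge and collars were noisy, so I did not use them.

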